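# Seat the vial rotor on its keyed mixer shaft

### The arm

A 7-joint arm with a two-finger parallel gripper is mounted at the origin on the work surface. World frame = base frame: x ahead of the robot, y to its left, z up, the work surface at z = 0. Lengths are in m, angles in rad, forces in N, time in s.
With the tool pointing down it reaches from about 0.4 to 0.875 m from the base axis. Payload 4.4 kg.
Tool frame: the origin (TCP) lies on the centre line of the jaws, within the pads' length; the fingertips stand 17 mm ahead of it and the grasp point (between the pads) lies 2 mm behind it; z points along the fingers, y is the line along which they close (so a half turn about z gives the same grasp; the last joint's range is limited). The gripper opens to 85 mm and grips with 20 to 120 N. Pads are 22 mm wide; open, the fingers measure 114 mm over their backs; the gripper's body (76 mm by 85 mm) begins 54 mm behind the grasp point. The pads swing forward as they close: fully open they stand 13 mm farther back than shut.
Start: joints at [1.15, 0.628, 0.038, 1.517, -0.027, 0.996, -0.02], TCP at [0.226, -0.61, 0.222] pointing down, gripper open.
Joint ranges: [-3.06, 3.06], [-0.37, 2.12], [-1.25, 1.32], [0.18, 2.47], [-1.1, 4.24], [0.23, 1.98], [-2.94, 2.94]. Speed limits (rad/s): [2.57, 2.57, 3.14, 3.14, 3.14, 3.14, 3.14].

### API

Orientations are given as a unit quaternion [w, x, y, z].
In Python, from rig import read_state, camera, get_calibration, finish_job gives the robot as it stands. The module is installed in compiled form; this text tells all that it offers.
- The arm moves only by the tool arm_command, never from a script. Its argument "series" is a list that holds one entry, the list of rows, each a list of 7 numbers: the shift along the tool's x, y, z in units of 50 mm (1.0 is 50 mm), then the turn, a rotation vector about the tool's x, y, z in units of 5 degrees (1.0 is 5 degrees), then the opening, from 0 (shut) to 1 (fully open). A call has 1 to 5 rows; each row shifts and turns the commanded pose from where the row before left it, along the tool's axes as they then stand; what a row does not reach is not made up. A row lasts 1/8 s, in which the tool goes at most 62.5 mm and 10.7 degrees, less where a joint would pass 70% of its speed; a pose out of reach is approached as far as the arm can. A call is refused whole if a number of a shift passes 1 or a number of a turn 1, either way. A call with a gripper value outside its range is refused whole. The fingers move at their own pace and stop on an object; "force" is the grip in N (left out, the last holds). Time passes only in rows, so rows that do not move let the fingers close. It gives the time, the measured TCP pose, the force, the opening and the grip force at its end, in the units of the state.
- read_state(): the state, without advancing time (a new reading comes with each control period).
- camera(name): name is "scene" or "top" or "wrist"; returns (picture, depth): 400x640x3 uint8, red, green, blue; 400x640 float32, m along the optical axis (not along the pixel's ray), 0 where there is no reading.
- get_calibration(name): a dict with "camera_matrix" (3x3 intrinsics, pixels), "k1" (the pictures are not rectified: a ray, as slopes to the right and down, at radius r is drawn at 1 + k1 r^2 times it, then the intrinsics apply), "view" (4x4, takes a point from world to camera coordinates); the wrist camera has in their place "mount" (4x4, takes a point from camera to tool coordinates, whose origin is the TCP and whose axes are the flange's). Camera axes: x right, y down, z forward; pixel columns grow to the right and rows downward; lengths in m; the calibration is good to about 2 mm. A picture is of the moment at which its call begins: read the wrist's pose just before it. get_calibration takes no time and is no camera call.
- finish_job(): hands the job in; it is judged then, once.
The state is a dict: "time_s": time; "joints": joint angles; "joint_velocities": joint speeds; "tau": joint torques, N m; "ee_pos": TCP position; "tcp_rot": TCP orientation; "force": force on the tool from outside, world axes, zero at the start; "ft_torque": the same for the moment, N m; "grip_width": opening from 0.0 (shut) to 1.0 (fully open); "gripper_force": force on a finger pad.
Only numpy, scipy, OpenCV 4.12 (cv2) and the standard library are available. Lean on these libraries where they do the work, as an engineer would, in place of code of your own. Each camera call takes 0.05 s, during which the arm holds its last target. There are 200 camera calls.

### The job

Two vial mixers stand on the lab bench. On one of them the rotor stands proud, because its cross-bar lies across the top of the shaft instead of in the shaft's slot: turn that rotor by its bar until the bar drops into the slot and the rotor sits fully home, then let go. Leave the rotor on the other mixer, which is already home, where it is.

Things in the scene. Friction and masses are not known exactly. Their poses are not given: they have to be found in the camera images.
- rotor_grip (a point): Proud rotor: loose lime-green ring, 156 mm across, 14 mm thick, 68 mm bore, about 250 g, with an upright aluminium bar over the bore (72 mm long, 12 thick, top 48 above the ring): handle and key in one, alike both ways round. Point: on the axis, mid-bar, 16 mm below the bar's top, 32 above the ring's top, 36 above the bar's underside. x along the bar, z up. Starts 40 to 90 degrees off the slot.
- drive_slot (a point): Keyway of the mixer under the proud rotor: slot 26 mm wide, 18 deep, right across the top of a 64 mm steel shaft that does not turn. Point: on the shaft's axis, level with its top, 92 mm above the bench. x along the slot, z up. With the bar within 10 degrees of the slot, the released rotor falls 16 mm by its own weight: rotor_grip goes from 36 to 20 mm above this point, which is home.
- mixer_a: The mixer that carries the proud rotor: a fixed white box 150 x 150 mm, 60 mm high, dial on its -x face. Origin: centre of its underside, below the shaft's axis. x runs along the slot, z up.
- seated_rotor_grip (a point): The same point on the rotor of the other, identical mixer. That rotor is already home (point 112 mm above the bench; the proud one's is 128 mm) with its bar in the slot, and is to be left alone.

How it is judged:
At the end, for the whole second after the job is handed in: The rotor is home and at rest on its shaft: its bar lies in the slot (within 20 degrees of its direction), rotor_grip is less than 25 mm above drive_slot (20 mm when fully home) and within 10 mm of it sideways, and the rotor is level within 0.1 rad (z of rotor_grip in the frame of drive_slot between 0.01 and 0.025 m and horizontal distance between rotor_grip and drive_slot below 0.01 m and angle between the x axis of rotor_grip and the x axis of drive_slot, either way round below 0.35 rad and angle between rotor_grip's own z axis and vertical below 0.1 rad and linear speed of rotor below 0.02 m/s); the robot touches nothing.
It fails at once if the other mixer's rotor is moved by more than 12 mm (distance of seated_rotor_grip from where it was at the start of the episode above 0.012 m).
It also fails if it takes over 32 s, if anything falls off the work surface, if the arm or the gripper's body presses on something with over 40 N, if the wrist force passes 120 N, or if a joint passes its speed limit or range.

## Working session

There is one attempt and no reset: what is moved stays moved. The work goes in short steps, Python scripts to look and compute and a tool call to move; the robot and the scene stay as the last step left them, time stands still between calls to the robot, and variables do not carry over. Pictures are saved under pics/ and viewed, at most 10 in all, crops included, and the job is handed in when it is done.

Besides the shell and the picture viewer there is one more tool, called after "Request:" as name(argument=value, ...), one argument or row to a line, values as JSON. arm_command: Moves the arm, as the interface text tells. Its arguments: {"type":"object","properties":{"series":{"type":"array"},"force":{"type":"number"}},"required":["series"]}

```bash
mkdir -p pics; cat > h.py <<'E'
import numpy as np, cv2
from rig import *
from scipy.spatial.transform import Rotation as R
def cloud(name):
    s=read_state(); p,d=camera(name); c=get_calibration(name)
    K=np.array(c["camera_matrix"]); k=c["k1"]
    v,u=np.mgrid[:400,:640].astype(np.float32)
    pts=np.stack([u,v],-1).reshape(-1,1,2)
    n=cv2.undistortPoints(pts,K,np.array([k,0,0,0.])).reshape(400,640,2)
    X=np.concatenate([n*d[...,None],d[...,None]],-1)
    if name=="wrist":
        M=np.array(c["mount"]); q=np.array(s["tcp_rot"]); T=np.eye(4); T[:3,:3]=R.from_quat(q[[1,2,3,0]]).as_matrix(); T[:3,3]=s["ee_pos"]; M=T@M
    else: M=np.linalg.inv(np.array(c["view"]))
    return p,d,X@M[:3,:3].T+M[:3,3]
E
python3 - <<'E'
from h import *
s=read_state(); print(s["time_s"],s["ee_pos"],s["tcp_rot"])
ims=[]
for n in ("top","scene"):
    p,d,W=cloud(n); np.savez(f"{n}.npz",p=p,d=d,W=W); cv2.imwrite(f"pics/{n}.png",p[...,::-1])
    hsv=cv2.cvtColor(p,cv2.COLOR_RGB2HSV); m=(hsv[...,0]>28)&(hsv[...,0]<70)&(hsv[...,1]>110)&(d>0)&(hsv[...,2]>60)
    N,L,st,ce=cv2.connectedComponentsWithStats(m.astype(np.uint8))
    for i in range(1,N):
        if st[i,4]>150: print(n,ce[i],st[i],np.median(W[L==i],0).round(4))
E
```

```text
0.0 [ 0.225646   -0.60886765  0.22127243] [-9.55424434e-04  9.84301486e-01  1.76492613e-01 -1.72594445e-04]
top [319.99347258  64.27154047] [284  33  67  51 766] [0.8288 0.0224 0.0046]
top [219.62844702 170.23802612] [ 182  132   76   76 2756] [0.5791 0.2242 0.0793]
top [423.4046617  184.97831013] [ 385  146   79   78 3089] [ 0.5468 -0.1762  0.095 ]
scene [61.90184049  6.94478528] [ 38   0  56  20 652] [-0.8439  0.0626  0.061 ]
scene [415.25411523 171.78909465] [ 378  140   77   56 1944] [0.6036 0.1969 0.0806]
scene [249.05715018 279.12967709] [ 201  235   97   84 3902] [ 0.5706 -0.1961  0.0967]
scene [484.39634146 296.04878049] [477 285  17  22 164] [0.84   0.0942 0.0216]
scene [454.92060811 332.7606982 ] [ 414  301   99   64 1776] [ 0.8474 -0.0148  0.0254]
```

View pics/top.png

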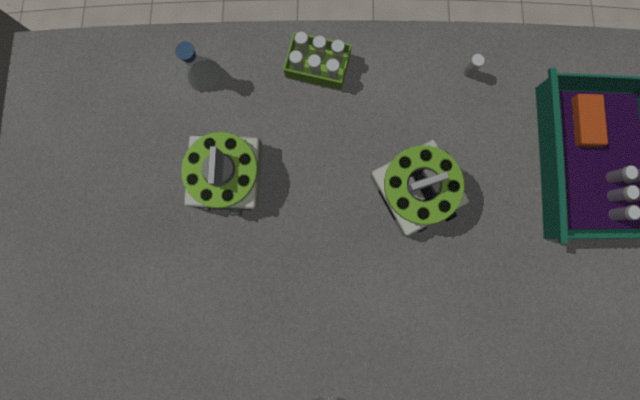

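View pics/scene.png

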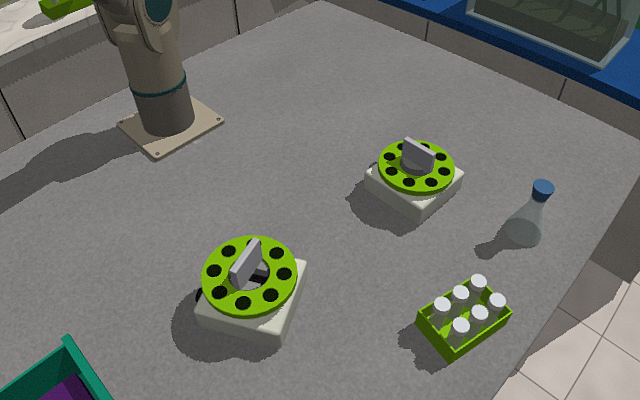

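The proud rotor is the right one in the top view (ring centre ~(423,185), bar from (411,187) to (448,176)), on a box turned by about 30 degrees. The seated rotor is at (220,170).

```bash
python3 - <<'E'
from h import *
out=[]
for n,(u0,v0) in (("top",(423,188)),("scene",(250,285))):
    f=np.load(n+".npz"); p,W=f["p"],f["W"]
    c=cv2.resize(p[v0-55:v0+55,u0-55:u0+55],(400,400),interpolation=cv2.INTER_CUBIC); out.append(cv2.convertScaleAbs(c,alpha=1.5))
    hsv=cv2.cvtColor(p,cv2.COLOR_RGB2HSV); g=(hsv[...,0]>28)&(hsv[...,0]<70)&(hsv[...,1]>110)
    near=np.linalg.norm(W[...,:2]-[.547,-.178],axis=-1)<.14
    r=W[g&near&(abs(W[...,2]-.096)<.006)][:,:2].astype(np.float32)
    (cx,cy),rad=cv2.minEnclosingCircle(r); print(n,"ring",cx,cy,rad, "mean",r.mean(0))
    ctr=np.array([cx,cy])
    b=W[near&(W[...,2]>.122)&(W[...,2]<.16)&(np.linalg.norm(W[...,:2]-ctr,axis=-1)<.06)]
    rr=cv2.minAreaRect(b[:,:2].astype(np.float32)); pc=cv2.PCACompute2(b[:,:2],None)
    print("bar",len(b),rr,b[:,2].max(),np.degrees(np.arctan2(pc[1][0][1],pc[1][0][0])))
    x=W[near&(~g)&(abs(W[...,2]-.06)<.006)]
    print("box",len(x),cv2.minAreaRect(x[:,:2].astype(np.float32)))
    q=W[near&(~g)&(np.linalg.norm(W[...,:2]-ctr,axis=-1)<.031)]
    for lo,hi in((.068,.08),(.087,.1)):
        k=q[(q[:,2]>lo)&(q[:,2]<hi)]; print(lo,len(k),(k[:,:2]-ctr).round(3).tolist()[::max(1,len(k)//12)])
cv2.imwrite("pics/crop.png",np.hstack(out)[...,::-1])
E
```

```text
top ring 0.5528825521469116 -0.17952589690685272 0.07747990638017654 mean [ 0.55173904 -0.17775251]
bar 279 ((0.5540304183959961, -0.17907342314720154), (0.012547493912279606, 0.07090756297111511), 19.559911727905273) 0.14679109435776183 108.71644025289197
box 732 ((0.55389404296875, -0.17892539501190186), (0.15019088983535767, 0.14979928731918335), 28.708757400512695)
0.068 270 [[0.031, 0.004], [0.026, 0.003], [0.022, 0.013], [0.019, -0.002], [0.015, 0.008], [0.0, 0.031], [-0.005, -0.012], [-0.009, -0.004], [-0.011, -0.022], [-0.015, -0.014], [-0.019, -0.008], [-0.023, -0.011], [-0.027, -0.011]]
0.087 234 [[0.03, -0.005], [0.024, -0.014], [0.021, -0.017], [0.014, 0.023], [0.006, 0.023], [0.001, 0.029], [-0.003, -0.022], [-0.009, 0.01], [-0.014, 0.018], [-0.015, 0.006], [-0.019, 0.012], [-0.023, 0.012], [-0.027, 0.004]]
scene ring 0.5530096888542175 -0.18333549797534943 0.07888492941856384 mean [ 0.56132597 -0.18825972]
bar 581 ((0.5536134839057922, -0.18241600692272186), (0.013374815694987774, 0.07218006253242493), 19.874237060546875) 0.14818861344362422 108.67656775279171
box 1633 ((0.5534416437149048, -0.1829746961593628), (0.15004584193229675, 0.15045703947544098), 28.33456039428711)
0.068 162 [[-0.007, 0.014], [-0.005, 0.012], [-0.002, 0.012], [0.014, 0.026], [0.01, 0.02], [0.005, 0.012], [-0.001, 0.004], [0.015, 0.019], [0.009, 0.009], [0.001, 0.002], [0.017, 0.016], [0.018, 0.012], [0.019, 0.009]]
0.087 253 [[-0.004, 0.029], [-0.001, 0.022], [0.001, 0.02], [0.002, 0.011], [0.015, 0.025], [0.007, -0.004], [0.012, -0.012], [0.022, -0.002], [0.028, 0.001], [0.015, -0.019], [0.02, -0.017], [0.024, -0.014], [0.025, -0.019]]
```

View pics/crop.png

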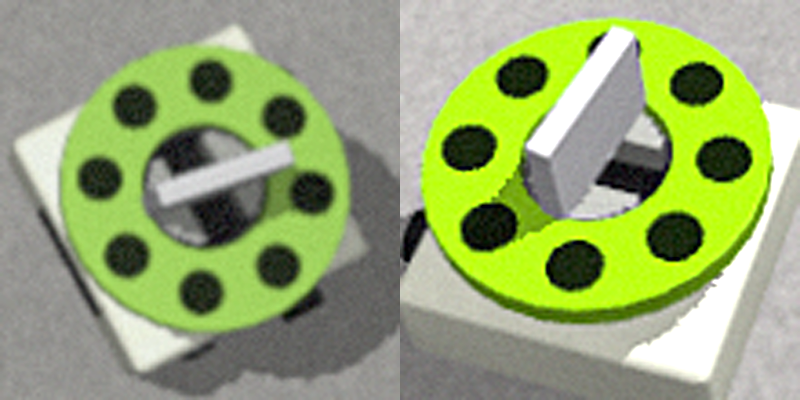

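Request:
arm_command(
  series=[
    [[0.91,-0.57,0,0,0,0,1],[0.91,-0.57,0,0,0,0,1],[0.91,-0.57,0,0,0,0,1],[0.91,-0.57,0,0,0,0,1],[0.91,-0.57,0,0,0,0,1]],
  ],
  force=40,
)

```text
time_s: 0.72
ee_pos: [0.3905, -0.3952, 0.222]
tcp_rot: [-0.0, 0.984, 0.176, -0.0]
force: [0.2, -1.1, 0.7]
grip_width: 1.0
gripper_force: 0.0
```

Request:
arm_command(
  series=[
    [[0.91,-0.57,0,0,0,0,1],[0.91,-0.57,0,0,0,0,1],[0.91,-0.57,0,0,0,0,1],[0.91,-0.57,0,0,0,0,1],[0.91,-0.57,0,0,0,0,1]],
  ],
)

```text
time_s: 1.35
ee_pos: [0.5542, -0.1827, 0.222]
tcp_rot: [-0.0, 0.984, 0.176, -0.0]
force: [0.2, 0.2, 0.2]
grip_width: 1.002
gripper_force: 0.0
```

Request:
arm_command(
  series=[
    [[0,0,0,0,0,-1,1],[0,0,0,0,0,-1,1],[0,0,0,0,0,-1,1],[0,0,0,0,0,-1,1],[0,0,0,0,0,-1,1]],
  ],
)

```text
time_s: 1.98
ee_pos: [0.5531, -0.1841, 0.2218]
tcp_rot: [-0.0, 0.922, 0.387, -0.0]
force: [-0.6, -0.6, -0.2]
grip_width: 0.999
gripper_force: 0.0
```

Request:
arm_command(
  series=[
    [[0,0,0,0,0,-1,1],[0,0,0,0,0,-1,1],[0,0,0,0,0,-1,1],[0,0,0,0,0,-1,1],[0,0,0,0,0,-1,1]],
  ],
)

```text
time_s: 2.6
ee_pos: [0.5531, -0.1842, 0.2218]
tcp_rot: [-0.0, 0.817, 0.577, -0.0]
force: [0.2, 0.2, 0.5]
grip_width: 1.001
gripper_force: 0.0
```

Request:
arm_command(
  series=[
    [[0,0,0,0,0,-1,1],[0,0,0,0,0,-1,1],[0,0,0,0,0,-1,1],[0,0,0,0,0,-1,1],[0,0,0,0,0,-1,1]],
  ],
)

```text
time_s: 3.22
ee_pos: [0.5531, -0.1842, 0.2218]
tcp_rot: [-0.0, 0.672, 0.74, -0.0]
force: [0.1, 0.2, -0.9]
grip_width: 1.007
gripper_force: 0.0
```

Request:
arm_command(
  series=[
    [[0,0,0,0,0,-1,1],[0,0,0,0,0,-1,1],[0,0,0,0,0,-0.6,1],[0,0,0,0,0,0,1]],
  ],
)

```text
time_s: 3.72
ee_pos: [0.5531, -0.1843, 0.2218]
tcp_rot: [-0.0, 0.586, 0.81, -0.0]
force: [-0.1, -0.5, -0.2]
grip_width: 1.0
gripper_force: 0.0
```

```bash
python3 - <<'E'
from h import *
s=read_state(); q=np.array(s["tcp_rot"]); M=R.from_quat(q[[1,2,3,0]]).as_matrix()
print(s["time_s"],s["ee_pos"],np.degrees(np.arctan2(M[1,0],M[0,0])),s["joints"])
p,d,W=cloud("wrist"); cv2.imwrite("pics/w1.png",p[...,::-1])
b=W[(d>0)&(W[...,2]>.125)&(W[...,2]<.16)&(np.linalg.norm(W[...,:2]-[.5535,-.181],axis=-1)<.06)]
print(len(b)); rr=cv2.minAreaRect(b[:,:2].astype(np.float32)); pc=cv2.PCACompute2(b[:,:2],None); print(rr,b[:,2].max(),np.degrees(np.arctan2(pc[1][0][1],pc[1][0][0])))
e=M.T@(np.r_[rr[0],.126]-s["ee_pos"]); print("tool shift units",e/.05)
E
```

```text
3.725 [ 0.5531406  -0.1842805   0.22181229] 108.28196330070988 [ 0.53134049  0.55671406 -0.40175448  1.70210025  0.25914424  0.93646069
  0.3482202 ]
1619
((0.5544947385787964, -0.18123285472393036), (0.011752039194107056, 0.07192010432481766), 18.475099563598633) 0.14594196127081024 108.84841374545242
tool shift units [0.0482122  0.04606772 1.91624644]
```

View pics/w1.png

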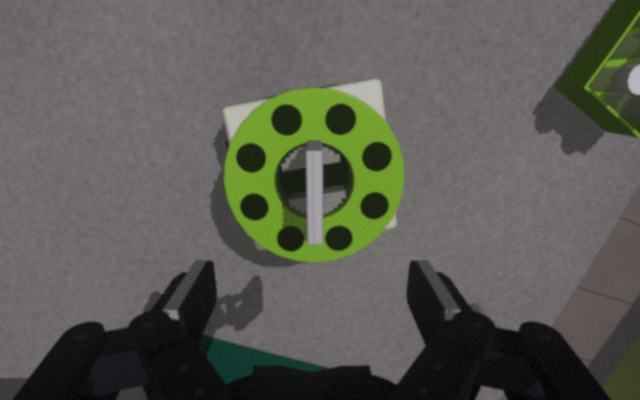

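The wrist view shows the bar upright at column 315, from (315,150) to (315,243), lined up with the jaws, and the slot about 80 degrees across it. I'll descend and grip.

Request:
arm_command(
  series=[
    [[0.05,0.05,0.6,0,0,0,1],[0,0,0.6,0,0,0,1],[0,0,0.45,0,0,0,1],[0,0,0.25,0,0,0,1],[0,0,0,0,0,0,1]],
  ],
)

```text
time_s: 4.4
ee_pos: [0.5547, -0.1809, 0.1266]
tcp_rot: [-0.001, 0.586, 0.811, -0.0]
force: [-0.5, -0.4, 0.4]
grip_width: 1.002
gripper_force: 0.0
```

Request:
arm_command(
  series=[
    [[0,0,0,0,0,0,0],[0,0,0,0,0,0,0],[0,0,0,0,0,0,0],[0,0,0,0,0,0,0],[0,0,0,0,0,0,0]],
  ],
  force=30,
)

```text
time_s: 5.03
ee_pos: [0.5551, -0.1812, 0.1276]
tcp_rot: [0.0, 0.585, 0.811, -0.0]
force: [0.0, -1.6, 3.4]
grip_width: 0.127
gripper_force: 31.4
```

Request:
arm_command(
  series=[
    [[0,0,0,0,0,0,0],[0,0,0,0,0,0,0],[0,0,0,0,0,0,0]],
  ],
)

```text
time_s: 5.4
ee_pos: [0.5552, -0.1812, 0.1276]
tcp_rot: [0.0, 0.585, 0.811, -0.0]
force: [-1.6, 0.2, 5.9]
grip_width: 0.126
gripper_force: 31.7
```

Request:
arm_command(
  series=[
    [[0,0,-0.02,0,0,1,0],[0,0,0,0,0,1,0],[0,0,0,0,0,1,0],[0,0,0,0,0,1,0],[0,0,0,0,0,1,0]],
  ],
)

```text
time_s: 6.02
ee_pos: [0.555, -0.1808, 0.1277]
tcp_rot: [-0.0, 0.748, 0.664, 0.0]
force: [0.1, 0.8, -1.9]
grip_width: 0.128
gripper_force: 30.9
```

Request:
arm_command(
  series=[
    [[0,0,0,0,0,1,0],[0,0,0,0,0,1,0],[0,0,0,0,0,1,0],[0,0,0,0,0,1,0],[0,0,0,0,0,1,0]],
  ],
)

```text
time_s: 6.65
ee_pos: [0.5551, -0.1808, 0.1276]
tcp_rot: [-0.0, 0.874, 0.486, -0.0]
force: [-0.3, -0.5, -1.6]
grip_width: 0.129
gripper_force: 30.9
```

Request:
arm_command(
  series=[
    [[0,0,0,0,0,1,0],[0,0,0,0,0,1,0],[0,0,0,0,0,1,0],[0,0,0,0,0,1,0],[0,0,0,0,0,1,0]],
  ],
)

```text
time_s: 7.28
ee_pos: [0.5547, -0.1807, 0.1274]
tcp_rot: [-0.0, 0.958, 0.285, -0.0]
force: [-0.0, 0.2, -1.9]
grip_width: 0.127
gripper_force: 30.8
```

Request:
arm_command(
  series=[
    [[0,0,0,0,0,1,0],[0,0,0,0,0,0,0],[0,0,0,0,0,0,0]],
  ],
)

```text
time_s: 7.65
ee_pos: [0.5549, -0.1808, 0.1278]
tcp_rot: [-0.0, 0.969, 0.245, -0.0]
force: [0.1, 0.5, -2.4]
grip_width: 0.124
gripper_force: 30.8
```

```bash
python3 - <<'E'
from h import *
s=read_state(); q=np.array(s["tcp_rot"]); M=R.from_quat(q[[1,2,3,0]]).as_matrix()
print(s["time_s"],s["ee_pos"],np.degrees(np.arctan2(M[1,0],M[0,0])),s["grip_width"],s["force"])
p,d,W=cloud("wrist"); cv2.imwrite("pics/w2.png",p[...,::-1])
E
```

```text
7.65 [ 0.55490906 -0.1808423   0.12781731] 28.418481549921744 0.12410657517162785 [ 0.1223063   0.4648165  -2.38181695]
```

View pics/w2.png

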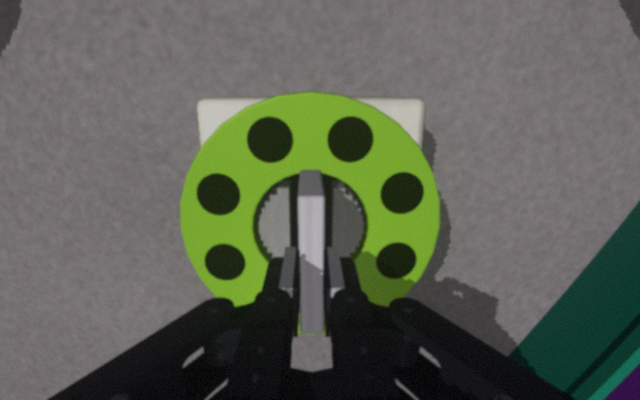

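The bar (column ~312) now lies along the dark slot and square to the box. I'll lower it partway in, then release.

Request:
arm_command(
  series=[
    [[0,0,0.08,0,0,0,0],[0,0,0.08,0,0,0,0],[0,0,0.08,0,0,0,0],[0,0,0,0,0,0,0]],
  ],
)

```text
time_s: 8.2
ee_pos: [0.5547, -0.1809, 0.1157]
tcp_rot: [-0.0, 0.97, 0.245, -0.0]
force: [-0.5, -0.1, -1.7]
grip_width: 0.127
gripper_force: 30.8
```

Request:
arm_command(
  series=[
    [[0,0,0,0,0,0,1],[0,0,0,0,0,0,1],[0,0,0,0,0,0,1],[0,0,0,0,0,0,1],[0,0,0,0,0,0,1]],
  ],
)

```text
time_s: 8.82
ee_pos: [0.5551, -0.1811, 0.1163]
tcp_rot: [0.0, 0.97, 0.245, 0.0]
force: [0.4, 0.3, -0.4]
grip_width: 1.003
gripper_force: 0.0
```

Request:
arm_command(
  series=[
    [[0,0,-0.4,0,0,0,1],[0,0,-0.8,0,0,0,1],[0,0,-0.8,0,0,0,1],[0,0,-0.5,0,0,0,1],[0,0,0,0,0,0,1]],
  ],
)

```text
time_s: 9.45
ee_pos: [0.5564, -0.1815, 0.2433]
tcp_rot: [0.001, 0.97, 0.245, 0.002]
force: [0.3, -0.2, 0.1]
grip_width: 1.0
gripper_force: 0.0
```

```bash
python3 - <<'E'
from h import *
s=read_state(); print(s["time_s"],s["ee_pos"])
p,d,W=cloud("wrist"); cv2.imwrite("pics/w3.png",p[...,::-1])
r=np.linalg.norm(W[...,:2]-[.5545,-.181],axis=-1); h=cv2.cvtColor(p,cv2.COLOR_RGB2HSV)
g=(h[...,0]>28)&(h[...,0]<70)&(h[...,1]>110)&(r<.09)&(d>0)&(W[...,2]>.07)
G=W[g]; A=np.c_[G[:,:2]-G[:,:2].mean(0),np.ones(len(G))]; print("ring plane",np.linalg.lstsq(A,G[:,2],rcond=None)[0])
b=W[(d>0)&(r<.05)&(W[...,2]>.11)&(W[...,2]<.16)]
print(cv2.minAreaRect(b[:,:2].astype(np.float32)),np.percentile(b[:,2],95))
E
```

```text
9.45 [ 0.55638737 -0.18147509  0.24326765]
ring plane [-9.59019976e-05 -2.81092020e-03  8.06427544e-02]
((0.5555635094642639, -0.18080361187458038), (0.0720834955573082, 0.012043474242091179), 28.670528411865234) 0.12914877978255468
```

View pics/w3.png

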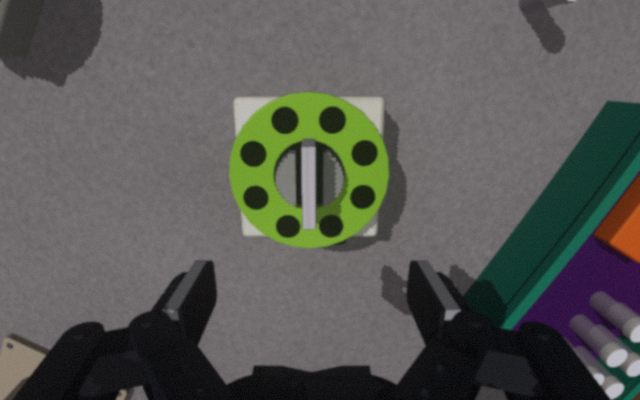

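The ring is at 80 mm and level, and the bar (column 309) sits in the slot with the gripper clear, so the rotor is home.

```bash
python3 -c "
from rig import *
print(finish_job())"
```

```text
the job is handed in; nothing more can be done
None
```

The proud rotor was turned about 80° into its slot and released; the last wrist view measured it home and level, with its ring top at 80 mm. The gripper was clear, the other rotor was not approached, and the job was handed in at about 9.5 s (no verdict returned).

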